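# Roll a strip of splashback tiles home

### The arm

A 7-joint arm with a two-finger parallel gripper is mounted at the origin on the work surface. World frame = base frame: x ahead of the robot, y to its left, z up, the work surface at z = 0. Lengths are in mm, angles in rad, forces in N, time in s.
With the tool pointing down it reaches from about 350 to 900 mm from the base axis. Payload 7.2 kg.
Tool frame: the origin (TCP) lies midway between the tips of the shut fingers; the grasp point (between the pads) lies 19 mm behind it; z points along the fingers, y is the line along which they close (so a half turn about z gives the same grasp; the last joint's range is limited). The gripper opens to 88 mm and grips with 3 to 60 N. Pads are 20 mm wide; open, the fingers measure 115 mm over their backs; the gripper's body (75 mm by 178 mm) begins 61 mm behind the grasp point.
Start: joints at [-1.335, 0.411, -0.013, 1.596, 0.006, 1.134, -0.082], TCP at [186.977, 596.38, 222.653] pointing down, gripper open.
Joint ranges: [-2.95, 2.95], [-0.29, 1.99], [-1.47, 1.44], [0.14, 2.54], [-1.03, 4.17], [0.13, 1.85], [-2.86, 2.86]. Speed limits (rad/s): [2.39, 2.39, 3.01, 3.01, 3.14, 3.14, 3.14].

### API

Orientations are given as a unit quaternion [x, y, z, w].
In Python, from cell import ctrl gives the robot as it stands. Calls block until the motion is done:
- ctrl.move_to(position, orientation): joint-space move of the TCP to a pose.
- ctrl.servo_line(position, rot=None, velocity=150, max_force=None): straight line of the TCP; rot=None keeps the orientation; velocity is the mean speed in mm/s. With max_force (N) it stops when the force on the tool has changed by that much, and returns True; else False.
- ctrl.movej(angles): joint-space move.
- ctrl.gripper_open() and ctrl.clamp(): open the fingers fully, or close them until they stop; the grip force is fixed at half the most.
- ctrl.wait(seconds).
- ctrl.ik(position, orientation): joint angles nearest the present ones, or None.
- ctrl.observe(): the state.
- ctrl.camera(name): name is "scene" or "top"; returns a dict with "img" (480x640x3 uint8, red, green, blue), "K" (3x3 intrinsics, pixels), "rvec" (rotation vector, rad) and "tvec" (3), from world to camera coordinates, as OpenCV has them. Camera axes: x right, y down, z forward; pixel columns grow to the right and rows downward; lengths in mm; the calibration is good to about 2 mm. A picture is of the moment at which its call begins. There is no depth.
A pose or a line that the arm cannot do raises ctrl.MotionError and nothing moves.
- ctrl.job_done(): hands the job in; it is judged then, once.
The state is a dict: "time": time; "joint_pos": joint angles; "qvel": joint speeds; "joint_efforts": joint torques, N m; "ee_pos": TCP position; "ee_rot": TCP orientation; "contact_force": force on the tool from outside, world axes, zero at the start; "torque": the same for the moment, N m; "opening": opening from 0.0 (shut) to 1.0 (fully open); "finger_force": force on a finger pad.
Only numpy, scipy, OpenCV 4.12 (cv2) and the standard library are available. Lean on these libraries where they do the work, as an engineer would, in place of code of your own. Each camera call takes 0.05 s, during which the arm holds its last target. There are 200 camera calls.

### The job

Take the hand roller from its stand and roll it along the strip of six wall tiles from one end to the other, with a steady push of about 15 N, until every tile is fully home and flush with the rails; more than 25 N cracks the tiles, and only the roller may touch the strip. Then hang the roller back in its stand as it was and let go, leaving the other things on the worktop where they are.

Things in the scene. Friction and masses are not known exactly. Their poses are not given: they have to be found in the camera images.
- base: Fixed open wooden tray, 310 long (its x) x 112 wide (its y), walls 28 high; origin at the centre of its underside, on the worktop. In it, centred and parallel, a grey carrier 276 x 92 with flat aluminium rails and end pieces holds a row of six tan ceramic tiles, 38 (x) x 62 (y), 40 apart, centred at x = -100, -60, -20, 20, 60, 100 mm, y = 0.
- row_start (a point): Point over the centre of the first tile (tray x = -100), 38 mm above the worktop. The carrier is packed up by an unmeasured amount: rail tops lie 0 to 10 mm above this point, so find them by touch. Unpressed tile tops stand 2.5 to 3.5 mm above the rails; fully home they are flush with rails and end pieces. Axes as the tray's.
- row_end (a point): Point over the centre of the last tile (tray x = 100), like row_start. The carrier stands on rubber feet that give about 1 mm per 12 N and spring back. A tile starts to sink when more than about 10 N bears on it alone, and stays down; 25 N on the strip cracks it. Axes as the tray's.
- roller: Hand roller: rubber wheel 40 in diameter, 50 wide, under a flat steel bridge 30 (x) x 104 (y), z = 46 to 54, with an upright wooden grip on top, 26 (x) x 34 (y), z = 54 to 98. Origin at the wheel's lowest point; y along the axle, so it rolls along x; z up. About 0.37 kg (0.3 to 0.5). The same either way round. At the start it hangs in its stand.
- grip (a point): Point inside the roller's wooden grip, 77 mm above the wheel's lowest point: where to hold it, from above, fingers closing along the roller's x on the 26 mm faces.
- wheel (a joint): turning of the roller's wheel on its axle, rad, 0 at the start, either sign; it turns freely (20 mm of travel per rad)
- stand: Fixed black roller stand: floor plate 110 (x) x 115 (y) x 4 and two upright walls, each 70 long (x), 9 thick, centred at y = +-43 (77 clear between), tops at z = 54. Origin at the centre of its underside. The roller hangs between the walls, its bridge resting on both wall tops, axle along y; the roller's origin is then at z = 8, x = y = 0.
- tile0 (a joint): how far the tile at x = -100 mm of the tray has been pressed in, m: 0 to 0.001 at the start, 0.0035 when fully home; stays where it is left
- tile1 (a joint): how far the tile at x = -60 mm of the tray has been pressed in, m: 0 to 0.001 at the start, 0.0035 when fully home; stays where it is left
- tile2 (a joint): how far the tile at x = -20 mm of the tray has been pressed in, m: 0 to 0.001 at the start, 0.0035 when fully home; stays where it is left
- tile3 (a joint): how far the tile at x = 20 mm of the tray has been pressed in, m: 0 to 0.001 at the start, 0.0035 when fully home; stays where it is left
- tile4 (a joint): how far the tile at x = 60 mm of the tray has been pressed in, m: 0 to 0.001 at the start, 0.0035 when fully home; stays where it is left
- tile5 (a joint): how far the tile at x = 100 mm of the tray has been pressed in, m: 0 to 0.001 at the start, 0.0035 when fully home; stays where it is left
- spare: spare loose pile of three tiles, 38 x 62 x 19, lying near the tray; origin at its underside; to be left alone
- spatula: kitchen spatula lying on the worktop; origin at its underside; to be left alone
- mug: white mug, 80 across, 90 high; origin at its underside; to be left alone
- canister: steel canister, 90 across, 150 high; origin at its underside; to be left alone
- canister_low: steel canister, 90 across, 110 high; origin at its underside; to be left alone
- jug: orange plastic jug, 110 across, 165 high; origin at its underside; to be left alone
- bottle: clear bottle, 56 across, 170 high; origin at its underside; to be left alone
Not all that is in view belongs to the job. What is shaped like the roller but orange or red is not meant.

How it is judged (in metres and radians):
On the way, in this order (a step that is already met when the one before it is completed fails the run):
1. the roller bears on the tile strip (contact force between roller and base above 3 N), for 0.1 s.
2. the roller, bearing on the strip, has been rolled along it by 60 mm or more (contact force between roller and base above 3 N and (value of joint wheel above 3 rad or value of joint wheel below -3 rad)), for 0.05 s.
3. all six tiles are home (within 0.7 mm of flush) (value of joint each of tile0, tile1, tile2, tile3, tile4, tile5 above 0.0028 m), for 0.2 s.
At the end, for the whole second after the job is handed in: All six tiles are pressed in at least 2.8 of 3.5 mm (within 0.7 mm of flush); the roller hangs at rest in its stand, upright within 0.1 rad, its bridge on both walls (origin 4 to 12 mm above the stand's underside, within 20 mm along x and 10 mm along y, turned less than 0.2 rad), let go of (all of step 3 and z of roller in the frame of stand between 0.004 and 0.012 m and x of roller in the frame of stand between -0.02 and 0.02 m and y of roller in the frame of stand between -0.01 and 0.01 m and angle between roller's own z axis and vertical below 0.1 rad and angle between the y axis of roller and the y axis of stand, either way round below 0.2 rad and linear speed of roller below 0.02 m/s); the robot touches nothing.
It fails at once if the roller bears on the strip or its tray with more than 25 N (contact force between roller and base above 25 N).
It fails at once if the gripper or arm touches the strip or its tray (contact force between any of the fingers, the arm and base above 1 N).
It fails at once if another thing on the worktop is moved by more than 20 mm (distance of any of spare, spatula, mug, canister, canister_low, jug, bottle from where it was at the start of the episode above 0.02 m).
It also fails if it takes over 70 s, if anything falls off the work surface, if the arm or the gripper's body presses on something with over 40 N, if the wrist force passes 120 N, or if a joint passes its speed limit or range.

## Working session

There is one attempt and no reset: what is moved stays moved. The work goes in short steps, each a Python script; the robot and the scene stay as the last script left them, time stands still between calls to the robot, and variables do not carry over. Pictures are saved under pics/ and viewed, at most 10 in all, crops included, and the job is handed in when it is done.

```bash
ls; mkdir -p pics
cat > h.py <<'E'
import numpy as np, cv2
from cell import ctrl
def snap(name,fn):
    c=ctrl.camera(name); cv2.imwrite(fn,cv2.cvtColor(c['img'],cv2.COLOR_RGB2BGR))
    np.savez(fn+'.npz',K=c['K'],r=c['rvec'],t=c['tvec'])
    return c
def cam(fn):
    d=np.load(fn+'.npz'); R=cv2.Rodrigues(d['r'])[0]; return d['K'],R,d['t'].reshape(3)
def P(fn):
    K,R,t=cam(fn); return K@np.c_[R,t]
def onplane(fn,uv,z):
    K,R,t=cam(fn); C=-R.T@t; d=R.T@np.linalg.inv(K)@np.array([*uv,1.]); return C+d*(z-C[2])/d[2]
def tri(f1,p1,f2,p2):
    X=cv2.triangulatePoints(P(f1),P(f2),np.array(p1,float).reshape(2,1),np.array(p2,float).reshape(2,1)); return (X[:3]/X[3]).ravel()
def proj(fn,X):
    x=P(fn)@np.r_[X,1]; return x[:2]/x[2]
E
python3 - <<'E'
from h import *
for n in('scene','top'):
    c=snap(n,f'pics/{n}0.png'); R=cv2.Rodrigues(np.array(c['rvec']))[0]; print(n,c['K'],-R.T@np.array(c['tvec']).reshape(3))
print(ctrl.observe())
E
```

```text
pics
scene [[532.49452149   0.         313.47554993]
 [  0.         532.49452149 239.33727042]
 [  0.           0.           1.        ]] [1175.445489    865.19579224 1303.9441871 ]
top [[440.45302575   0.         320.25894586]
 [  0.         440.45302575 237.2408525 ]
 [  0.           0.           1.        ]] [ 357.75093955  -17.79352074 1190.2330107 ]
{'time': 0.1, 'joint_pos': array([-1.33524218,  0.41184192, -0.01274267,  1.59695375,  0.00560707,
        1.13431669, -0.08226608]), 'qvel': array([-0.00014408, -0.00065106,  0.00218891, -0.00334775, -0.00017132,
       -0.00058966, -0.00126142]), 'joint_efforts': array([ 2.45019291e-03, -5.89093101e+01,  6.43890649e-01, -2.91715586e+01,
       -5.38059825e-02,  1.43927659e-02,  8.71116436e-05]), 'ee_pos': array([186.82393135, 595.93857265, 221.88201202]), 'ee_rot': array([ 1.51299172e-01,  9.88487739e-01, -7.39321424e-04, -6.30262801e-05]), 'contact_force': array([-0.35655828,  0.27500329,  0.57740836]), 'torque': array([-0.01108278, -0.04270079,  0.00506376]), 'finger_force': 0.0, 'opening': 0.9985501441982794}
```

View pics/scene0.png

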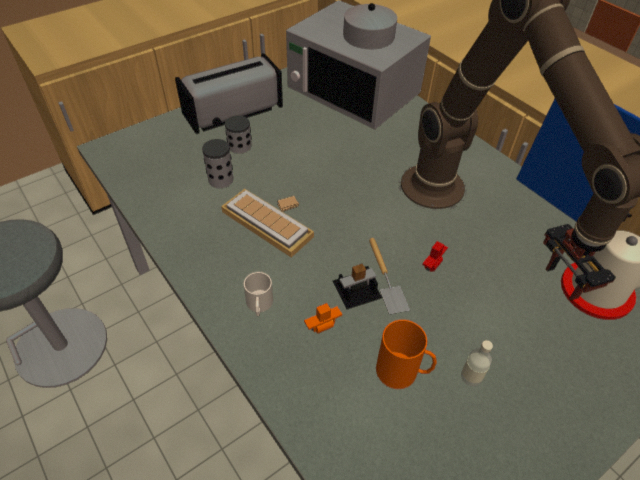

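View pics/top0.png

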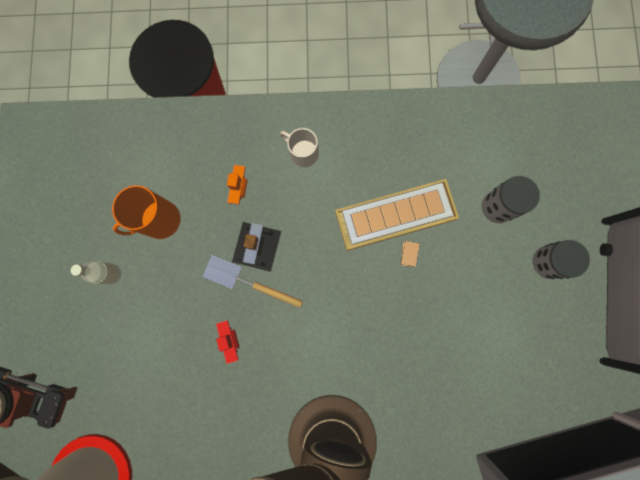

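The scene view shows the tray around (267,220), the real roller (dark wood, black stand) at (358,282), and orange and red decoys. In the top view the tray is at (397,214) and the stand at (256,246). I'll enlarge these.

Run:
```python
import cv2,numpy as np
def comp(src,a,b,out,s1,s2):
    im=cv2.imread(src)
    def crop(r,s):
        x,y,w,h=r; c=cv2.resize(im[y:y+h,x:x+w],None,fx=s,fy=s,interpolation=cv2.INTER_CUBIC)
        for i in range(0,w,10):
            cv2.line(c,(i*s,0),(i*s,6),(0,255,255),1)
            if i%20==0: cv2.putText(c,str(x+i),(i*s,16),0,.35,(0,255,255),1)
        for j in range(0,h,10):
            cv2.line(c,(0,j*s),(6,j*s),(0,255,255),1)
            if j%20==0: cv2.putText(c,str(y+j),(8,j*s+4),0,.35,(0,255,255),1)
        return c
    A=crop(a,s1);B=crop(b,s2); W=max(A.shape[1],B.shape[1]); 
    o=np.zeros((A.shape[0]+B.shape[0],W,3),np.uint8); o[:A.shape[0],:A.shape[1]]=A;o[A.shape[0]:,:B.shape[1]]=B
    print(o.shape); cv2.imwrite(out,o)
comp('pics/top0.png',(330,175,135,80),(230,215,60,60),'pics/topc.png',4,4)
comp('pics/scene0.png',(215,185,105,70),(325,255,65,55),'pics/scenec.png',5,4)
```

```text
(560, 540, 3)
(570, 525, 3)
```

View pics/topc.png

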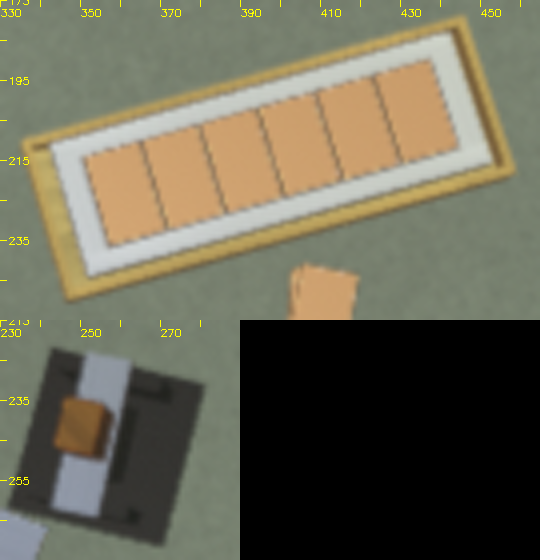

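View pics/scenec.png

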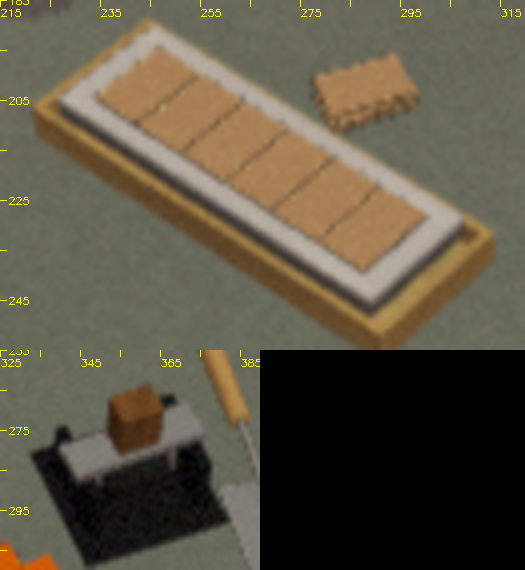

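Top crop: strip corners at full-image (350.8,214.5), (438.8,189.5), (444.5,212), (357.3,236.5). The bridge corners are (251.5,222.5), (262.8,225.3), (254.8,264.3), (243,261.5), and the stand floor runs (243,222) to (270.8,271.5). In the scene crop the strip is (287.4,239.4), (234,204.4), (247.4,193.8), (301,228.4), with the bridge from (340,279) to (376,275). Next step is to triangulate and fit.

```bash
cat > fit.py <<'E'
from h import *
from scipy.optimize import least_squares
T,S='pics/top0.png','pics/scene0.png'
def rect(lx,ly): return np.array([[1,1],[1,-1],[-1,-1],[-1,1]])*[lx/2,ly/2]
# order of points given: top-image TL,TR,BR,BL
D={'strip':(rect(62,238),[(350.75,214.5),(438.75,189.5),(444.5,212),(357.25,236.5)],[(287.4,239.4),(234,204.4),(247.4,193.8),(301,228.4)]),
'carrier':(rect(92,276),[(342.5,211.25),(443,183),(453.75,215),(352.5,244.25)],[(289.4,246.2),(226.6,205),(245.4,190),(308.4,228.6)]),
'tray':(rect(112,310),[(336,210.75),(446.25,179.25),(458.5,218),(347.5,250)],None),
'bridge':(rect(104,30),[(251.5,222.5),(262.75,225.25),(254.75,264.25),(243,261.5)],[(345,285.75),(340,279.25),(371.25,268),(376.25,275)]),
'floor':(rect(115,110),[(243,222),(281,231),(270.75,271.5),(232,261.75)],None)}
for n,(r,t,s) in D.items():
    if s:
        print(n,'tri',[np.round(tri(T,a,S,b)) .tolist() for a,b in zip(t,s)])
    z0={'tray':28,'floor':4}.get(n)
    def f(p):
        c,q=np.cos(p[2]),np.sin(p[2]); z=p[3] if s else z0
        X=[np.r_[p[:2]+np.array([[c,-q],[q,c]])@k,z] for k in r]
        e=[proj(T,x)-a for x,a in zip(X,t)]
        if s: e+=[proj(S,x)-b for x,b in zip(X,s)]
        return np.ravel(e)
    p0=onplane(T,np.mean(t,0),30); o=least_squares(f,[p0[0],p0[1],0,40],loss='soft_l1')
    print(n,np.round(o.x,3),'rms px',np.sqrt(np.mean(f(o.x)**2)).round(2))
E
python3 fit.py
```

```text
strip tri [[578.0, -65.0, 35.0], [637.0, -299.0, 35.0], [576.0, -310.0, 40.0], [517.0, -79.0, 35.0]]
strip [ 5.77865e+02 -1.88141e+02  2.47000e-01  3.70580e+01] rms px 0.78
carrier tri [[588.0, -42.0, 30.0], [656.0, -313.0, 31.0], [569.0, -335.0, 34.0], [497.0, -66.0, 33.0]]
carrier [ 5.78239e+02 -1.89160e+02  2.55000e-01  3.32620e+01] rms px 0.73
tray [ 5.77407e+02 -1.89246e+02  2.55000e-01  4.00000e+01] rms px 0.47
bridge tri [[558.0, 197.0, 63.0], [551.0, 168.0, 57.0], [450.0, 189.0, 56.0], [457.0, 219.0, 60.0]]
bridge [ 5.04370e+02  1.92784e+02 -2.14000e-01  5.88990e+01] rms px 0.58
floor [ 5.03798e+02  1.91995e+02 -2.63000e-01  4.00000e+01] rms px 0.28
```

The fits agree with the stated sizes and heights: tray (577.8,-189.2), yaw 0.253; roller (504.2,192.6), bridge top about 59–62 mm, yaw about -0.24. Now the grasp.

```bash
cat >> h.py <<'E'
def q(psi): return [np.cos(psi/2),np.sin(psi/2),0,0]
G=np.array([504.2,192.6]); PG=np.pi-0.24; PT=np.pi+0.253
C=np.array([577.8,-189.2]); U=-np.array([-np.sin(.253),np.cos(.253)])  # roll from +y end
def st(m=''):
    o=ctrl.observe(); print(m,'t%.2f'%o['time'],o['ee_pos'].round(1),'F',o['contact_force'].round(2),'op %.3f ff %.1f'%(o['opening'],o['finger_force'])); return o
E
python3 - <<'E'
from h import *
o=ctrl.observe(); p=o['ee_pos'].copy(); p[2]=300; ctrl.servo_line(p,velocity=250)
for a in (PG,PG-np.pi):
  print(a,ctrl.ik([*G,200],q(a)))
for s in(-115,115):
  for a in (PT,PT-np.pi): print(s,ctrl.ik([*(C+s*U),105],q(a)))
ctrl.move_to([*G,220],q(PG)); st('hover')
print('blocked',ctrl.servo_line([*G,66],velocity=120,max_force=8)); st('down')
snap('scene','pics/s1.png'); snap('top','pics/t1.png')
a=cv2.imread('pics/s1.png')[220:320,300:420]; cv2.imwrite('pics/s1c.png',cv2.resize(a,None,fx=5,fy=5))
E
```

```text
2.901592653589793 [-0.70625014  0.29077605  0.3112528   1.84886266 -0.10337629  1.01759861
  0.97796845]
-0.2400000000000002 [-0.98084518  0.32749179  0.6661132   1.86529263 -0.23432635  1.02763019
 -2.02912089]
-115 [-0.37989669  0.47106749  0.57326551  1.91975807 -0.33503484  0.84599651
  2.19278952]
-115 [-0.65210354  0.61810303  0.99902404  1.93492191 -0.64341747  0.94806411
 -0.65514553]
115 [-0.11812093  0.73880491  0.81029609  1.61169124 -0.59574459  1.0541083
  2.68940501]
115 [-0.13297397  0.750096    0.8389651   1.61269024 -0.61899905  1.06353824
 -0.43406485]
hover t2.44 [503.9 193.8 220. ] F [ 0.76  0.17 -0.08] op 0.998 ff 0.0
blocked False
down t3.88 [504.7 192.8  66.7] F [ 0.02 -0.04  0.74] op 0.998 ff 0.0
```

View pics/s1c.png

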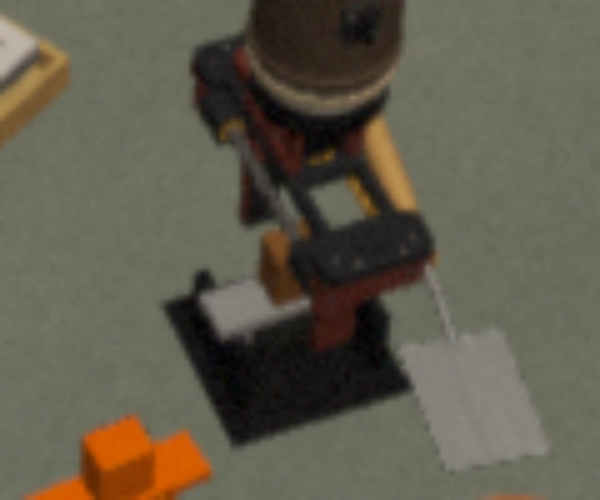

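The crop shows the fingers straddling the wooden grip at crop (285,265), with the bridge clear below. Clamp and lift.

Run:
```python
from h import *
ctrl.clamp(); o=st('clamped'); np.save('grasp.npy',np.r_[o['ee_pos'],o['ee_rot']])
ctrl.servo_line([*G,200],velocity=120); st('lift')
A=C-100*U
ctrl.move_to([*A,180],q(PT)); st('over'); ctrl.wait(.3); st()
ctrl.servo_line([*A,125],velocity=100); ctrl.wait(.3); st('low')
snap('top','pics/t2.png'); snap('scene','pics/s2.png')
a=cv2.imread('pics/s2.png')[150:290,200:360]; cv2.imwrite('pics/s2c.png',cv2.resize(a,None,fx=4,fy=4))
```

```text
clamped t4.95 [504.3 193.   66.1] F [0.61 2.82 0.22] op 0.293 ff 30.0
lift t6.22 [503.7 192.3 199.2] F [-0.2   0.86 -4.17] op 0.293 ff 30.0
over t7.33 [552.9 -90.9 179.7] F [-0.09  0.32 -4.08] op 0.300 ff 30.0
 t7.63 [553.  -91.3 180. ] F [-0.81  0.72 -4.13] op 0.297 ff 30.0
low t8.63 [553.1 -92.4 125.5] F [-0.23 -0.3  -4.1 ] op 0.293 ff 30.0
```

View pics/s2c.png

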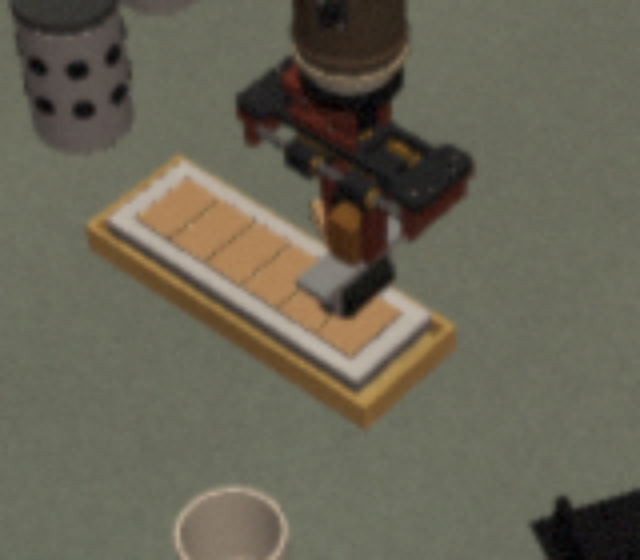

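The opening is 25.8 mm and the held weight 4.1 N, so the grasp matches. The crop shows the roller over the near end tile, aligned with the strip. Now touch and press gently.

```bash
cat >> h.py <<'E'
def N(n=3,W=4.1):
    v=[]
    for _ in range(n):
        v.append(ctrl.observe()['contact_force'][2]+W); 
        if n>1: ctrl.wait(.01)
    return float(np.mean(v))
E
python3 - <<'E'
from h import *
A=C-100*U
print(ctrl.servo_line([*A,92],velocity=8,max_force=4)); o=st('touch'); z=o['ee_pos'][2]
for i in range(14):
    n=N(); 
    dz=np.clip((n-14.5)*.03,-.25,.25); z+=dz
    ctrl.servo_line([*A,z],velocity=5)
    print(round(ctrl.observe()['time'],2),round(n,1),round(z,2),ctrl.observe()['ee_pos'].round(2))
E
```

```text
True
touch t11.52 [552.8 -92.4  99.6] F [0.7  0.45 3.16] op 0.294 ff 30.0
11.98 7.5 99.37 [552.92 -92.41  99.47]
12.26 8.7 99.2 [552.93 -92.38  99.35]
12.53 9.4 99.05 [552.91 -92.41  99.19]
12.81 9.6 98.9 [552.91 -92.38  99.05]
13.08 9.3 98.75 [552.89 -92.39  98.88]
13.36 9.2 98.59 [552.87 -92.39  98.73]
13.63 10.0 98.45 [552.91 -92.37  98.6 ]
13.91 10.1 98.32 [552.91 -92.4   98.47]
14.18 9.4 98.17 [552.91 -92.38  98.32]
14.46 9.7 98.02 [552.9  -92.38  98.17]
14.73 9.4 97.87 [552.9  -92.38  98.  ]
15.01 9.4 97.72 [552.94 -92.4   97.89]
15.28 9.1 97.55 [552.92 -92.39  97.71]
15.56 9.3 97.4 [552.95 -92.37  97.57]
```

```bash
cat > roll.py <<'E'
from h import *
A=C-100*U; z=97.2; s=0.; log=[]; mx=0
for i in range(12):   # press first tile home
    ctrl.servo_line([*A,z],velocity=8); n=N(2); mx=max(mx,n)
    if n>13.5: break
    z-=.2 if n<11 else .08
print('home',round(z,2),round(n,1),ctrl.observe()['time'])
while s<206:
    s+=2.5
    hit=ctrl.servo_line([*(A+s*U),z],velocity=15,max_force=6); n=N(2); mx=max(mx,n)
    log.append((round(s,1),round(z,2),round(n,1),int(hit)))
    if hit: print('hit',log[-1],st()['contact_force'])
    if n>21: z+=.3; print('high',log[-1]); ctrl.servo_line([*(A+s*U),z],velocity=10)
    else: z+=float(np.clip((n-15)*.025,-.1,.12))
    if ctrl.observe()['time']>50: print('time'); break
print(log[::3],'max',mx); st('end')
E
python3 roll.py
```

```text
home 95.4 13.4 18.7583
[(2.5, 95.4, 13.0, 0), (10.0, 95.29, 15.1, 0), (17.5, 95.34, 14.5, 0), (25.0, 95.26, 14.3, 0), (32.5, 95.2, 14.2, 0), (40.0, 95.17, 13.5, 0), (47.5, 95.13, 14.4, 0), (55.0, 95.19, 15.8, 0), (62.5, 95.2, 14.4, 0), (70.0, 95.15, 14.6, 0), (77.5, 95.14, 14.3, 0), (85.0, 95.1, 15.3, 0), (92.5, 95.12, 17.1, 0), (100.0, 95.21, 14.0, 0), (107.5, 95.13, 14.6, 0), (115.0, 95.09, 14.5, 0), (122.5, 95.06, 14.2, 0), (130.0, 95.03, 15.4, 0), (137.5, 95.1, 15.0, 0), (145.0, 95.04, 13.9, 0), (152.5, 94.97, 14.3, 0), (160.0, 94.91, 14.6, 0), (167.5, 94.85, 14.5, 0), (175.0, 94.91, 16.3, 0), (182.5, 94.89, 13.3, 0), (190.0, 94.77, 13.8, 0), (197.5, 94.69, 13.8, 0), (205.0, 94.6, 13.9, 0)] max 17.092783349189325
end t46.42 [ 605.8 -293.9   95.9] F [ 0.95 -0.34  9.98] op 0.289 ff 30.0
```

The force held at 13–17 N along the whole strip, well above the roughly 9.5 N of a sinking tile, so all the tiles are home. I'll lift and look at the held roller before hanging it.

Run:
```python
from h import *
g=np.load('grasp.npy')
o=ctrl.observe()['ee_pos']; ctrl.servo_line([o[0],o[1],185],velocity=120)
ctrl.move_to([*G,190],q(PG)); ctrl.servo_line([g[0],g[1],110],velocity=120); ctrl.wait(.2); st('above')
snap('top','pics/t3.png'); snap('scene','pics/s3.png')
a=cv2.imread('pics/s3.png')[180:320,200:420]; cv2.imwrite('pics/s3c.png',cv2.resize(a,None,fx=3.6,fy=3.6,interpolation=2))
```

```text
above t50.15 [504.8 193.2 110.8] F [-0.46  0.99 -3.22] op 0.295 ff 30.0
```

View pics/s3c.png

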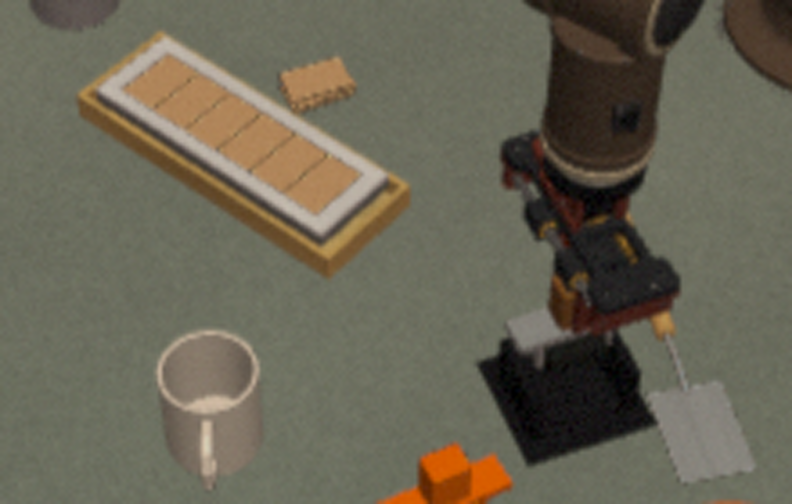

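The roller is upright over the stand, with the bridge at crop (540,325) and centred on the walls. Lower it with a force guard.

Run:
```python
from h import *
g=np.load('grasp.npy')
print(ctrl.servo_line([g[0],g[1],75],velocity=40,max_force=6)); st()
print(ctrl.servo_line([g[0],g[1],64],velocity=10,max_force=5)); o=st('rest')
ctrl.gripper_open(); st('open')
ctrl.servo_line([o['ee_pos'][0],o['ee_pos'][1],200],velocity=120)
st('clear'); snap('top','pics/t4.png'); snap('scene','pics/s4.png')
a=cv2.imread('pics/s4.png')[245:320,310:400]; b=cv2.imread('pics/t4.png')[205:280,220:310]
cv2.imwrite('pics/c4.png',cv2.resize(np.hstack([a,b]),None,fx=4.4,fy=4.4,interpolation=2))
```

```text
False
 t51.27 [504.5 193.   75.2] F [-0.73 -0.   -4.44] op 0.297 ff 30.0
True
rest t52.12 [504.3 192.9  66. ] F [-0.35  0.46  6.01] op 0.292 ff 30.0
open t53.17 [503.1 192.5  65. ] F [-0.19 -0.86  0.52] op 1.001 ff 0.0
clear t54.44 [503.8 192.7 199.3] F [-0.12 -0.29 -0.91] op 0.998 ff 0.0
```

View pics/c4.png

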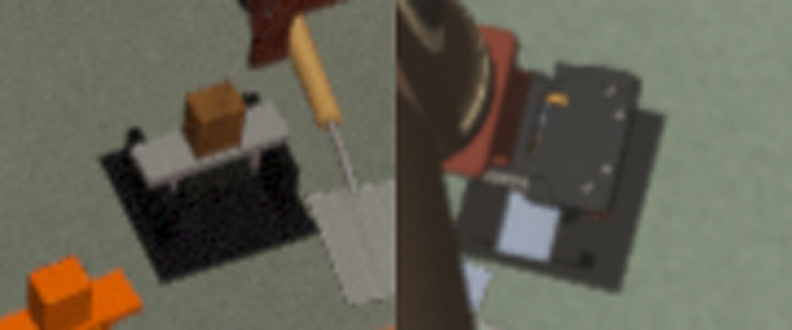

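The roller hangs level on both walls (bridge at crop (210,145)), it rested at the same height as it was grasped, and the gripper is clear. Handing in.

```bash
python3 -c "
from cell import ctrl
print(ctrl.job_done())"
```

```text
the job is handed in; nothing more can be done
None
```

I rolled all six tiles at about 13–17 N (going by the force readings, all are home), hung the roller back on both stand walls, let go, and handed the job in at about 54 s; no verdict was returned.

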